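Present a pull-out specimen to the inspection camera

TASK

Take the clear lid off the curing box by its handle and set it down flat on the bare bench, then pick out the mortar specimen with the steel stud, leaving the plain cube in the box. Hold the specimen up in the air for the inspection camera on the stand: centre of the mortar block 150 mm straight in front of the lens, on the line along which the camera looks, with the stud pointing straight at the lens; finish while holding it there, still. Do not drop anything, touch the camera or its stand, or move the dropper bottle, beaker or tape roll.

Things in the scene. Friction and masses are not known exactly. Their poses are not given: they have to be found in the camera images.
- curing_box: Open grey curing box fixed on the bench, 160 (its x) x 230 mm (its y) outside, 58 mm high, walls 5 mm; origin at the centre of its underside. Inside, white ribs, tops 15 mm above the bench, carry the contents. One half holds the specimen, the other a plain cube; which is where varies. The bench to its right (-y), in front of the small blue vice (x below 0.56, y from -0.3 to -0.03), is bare.
- lid_handle (a point): Centre of the black handle bar in the middle of the loose clear lid (0.22 kg, 166 (x) x 236 mm (y)). Bar: 60 mm long (y), 14 mm thick (x), 34 mm high, from 13 mm below to 17 mm above this point. z: the lid's normal. The lid's lowest edge, a 6 mm lip with 4 mm play in the box, is 30 mm below this point: it is 30 mm above the bench when set down, 82 mm on the box.
- specimen_center (a point): Centre of the specimen's mortar block, 70 mm long (x) by 36 mm wide (y) by 36 mm high (z), rough grey, about 0.22 kg; a 10 mm steel stud sticks out of the middle of one end, along +x. It lies in the box under the lid, z up, this point 33 mm above the bench.
- stud_tip (a point): Free end of the specimen's stud, 56 mm along x from the block's centre (21 mm beyond the block's end face).
- plain_cube_center (a point): Centre of a plain 28 mm mortar cube without a stud, which lies in the box beside the specimen and stays there.
- camera_stand: Fixed bench stand of the inspection camera: round foot 104 mm across, origin at the centre of its underside; post 14 mm thick and 375 mm high over the origin. Its -x side is the side to which the camera looks.
- lens (a point): Centre of the front of the lens, 300 mm above the bench; behind it a black barrel 34 mm across, 22 mm long, then a grey box 44 x 44 x 50 mm. The camera looks along -x of this frame, 20 degrees below level; +x points back into the camera. Stand and camera turn together about the vertical from case to case.
- view_point (a point): The point 150 mm in front of the lens on the line along which the camera looks, about 249 mm above the bench; same axes as the lens. The specimen's block centre belongs here, its +x (stud) along +x of this frame.
- dropper_bottle: Bystander: amber dropper bottle, 32 mm across, 96 mm high, origin at its underside.
- small_beaker: Bystander: small glass beaker, 46 mm across, 58 mm high, origin at its underside.
- tape_roll: Bystander: roll of masking tape lying flat, 66 mm across, 19 mm high, origin at its underside.

How it is judged (in metres and radians):
On the way, in this order (a step that is already met when the one before it is completed fails the run):
1. the lid lies flat on the bench, still, let go (height (world z) of lid_handle below 0.038 m and angle between lid_handle's own z axis and vertical below 0.08 rad and linear speed of lid below 0.03 m/s and contact force between lid and the fingers below 0.1 N), for 0.2 s.
2. the specimen is lifted clear of the box in the fingers (height (world z) of specimen_center above 0.12 m and contact force between specimen and the fingers above 1 N), for 0.2 s.
At the end, for the whole second after the job is handed in: The specimen is held still by the fingers alone, over 150 mm up, its block's centre within 25 mm of the point 150 mm before the lens, stud towards the lens, long axis within 0.22 rad of the line of sight; the lid lies flat on the bench and the plain cube is in the box (distance between specimen_center and view_point below 0.025 m and angle between the x axis of specimen_center and the x axis of lens, either way round below 0.22 rad and x of stud_tip in the frame of view_point above 0.03 m and height (world z) of specimen_center above 0.15 m and contact force between specimen and the fingers above 1 N and contact force between specimen and camera_stand below 0.1 N and contact force between specimen and lid below 0.1 N and contact force between specimen and curing_box below 0.1 N and linear speed of each of specimen, lid below 0.02 m/s and angular speed of specimen below 0.15 rad/s and height (world z) of lid_handle below 0.038 m and angle between lid_handle's own z axis and vertical below 0.08 rad and x of plain_cube_center in the frame of curing_box between -0.075 and 0.075 m and y of plain_cube_center in the frame of curing_box between -0.11 and 0.11 m and z of plain_cube_center in the frame of curing_box below 0.045 m); the arm keeps its last pose, push and grip.
It fails at once if the lid is dropped (linear speed of lid above 0.6 m/s and contact force between lid and the fingers below 0.1 N).
It fails at once if the specimen is dropped (linear speed of specimen above 0.6 m/s and contact force between specimen and the fingers below 0.1 N).
It fails at once if the camera or its stand is touched (contact force between camera_stand and anything else above 2 N).
It fails at once if the dropper bottle, the beaker or the tape roll is moved by more than 30 mm (distance of any of dropper_bottle, small_beaker, tape_roll from where it was at the start of the episode above 0.03 m).
It also fails if it takes over 61 s, if anything falls off the work surface, if the arm or the gripper's body presses on something with over 40 N, if the wrist force passes 120 N, or if a joint passes its speed limit or range.

ROBOT

A 6-joint arm with a two-finger parallel gripper is mounted at the origin on a cart in front of the work surface, level with it; the furniture and walls round the work are solid. World frame = base frame: x ahead of the robot, y to its left, z up, the work surface at z = 0. Lengths are in m, angles in degrees, forces in N, time in s.
With the tool pointing down it reaches from about 0.3 to 0.75 m from the base axis. Payload 8.5 kg.
Tool frame: the origin (TCP) lies on the centre line of the jaws, within the pads' length; the fingertips stand 19 mm ahead of it and the grasp point (between the pads) is the TCP; z points along the fingers, x is the direction in which the jaws open and shut, and the axes are right-handed (so a half turn about z gives the same grasp; the last joint's range is limited). The gripper opens to 85 mm and grips with 20 to 120 N. Pads are 22 mm wide; open, the fingers measure 114 mm over their backs; the gripper's body (76 mm by 85 mm) begins 54 mm behind the grasp point. The pads swing forward as they close: fully open they stand 13 mm farther back than shut.
Start: joints at [-80.174, 21.807, 74.336, -0, 83.858, -12.336], TCP at [0.207, -0.509, 0.25] pointing down, gripper open.
Joint ranges: [-178.18, 178.18], [-50.72, 133.34], [12.68, 142.11], [-81.47, 261.47], [9.98, 163.14], [-165.26, 165.26]. Speed limits (degrees/s): [136.94, 136.94, 180, 180, 180, 180].

INTERFACE

Orientations are given as a 3x3 rotation matrix whose columns are the frame's x, y, z axes.
In Python, from rig import env, cams, order gives the robot as it stands.
- The arm moves only by the tool step_arm, never from a script. Its argument "steps" is a list of rows, each an object with "xyz": the shift along the tool's x, y, z normalised to -1 to 1, where 1 is 0.04 m, a list of three; "turn": the turn, a rotation vector about the tool's x, y, z normalised to -1 to 1, where 1 is 0.08 rad, a list of three; "gripper": the gripper command: -1 is shut, 1 is fully open, values between are in proportion. A call has 1 to 20 rows; each row shifts and turns the commanded pose from where the row before left it, along the tool's axes as they then stand; what a row does not reach is not made up. A row lasts 1/12 s, in which the tool goes at most 41.7 mm and 7.16 degrees, less where a joint would pass 70% of its speed; a pose out of reach is approached as far as the arm can. A call with a number of a shift or a turn outside -1 to 1 is refused whole. A call with a gripper value outside its range is refused whole. The fingers move at their own pace and stop on an object; "squeeze" is the grip in N (left out, the last holds). Time passes only in rows, so rows that do not move let the fingers close. It gives the time, the measured TCP pose, the force and the opening at its end, in the units of the state.
- env.observe(): the state, without advancing time (a new reading comes with each control period).
- cams.get_image(name): name is "scene" or "top"; returns (picture, depth): 384x512x3 uint8, red, green, blue; 384x512 float32, m along the optical axis (not along the pixel's ray), 0 where there is no reading.
- cams.camera_info(name): a dict with "fx", "fy", "cx", "cy" (pixels), "k1" (the pictures are not rectified: a ray, as slopes to the right and down, at radius r is drawn at 1 + k1 r^2 times it, then the intrinsics apply), "extrinsics" (4x4, takes a point from camera to world coordinates). Camera axes: x right, y down, z forward; pixel columns grow to the right and rows downward; lengths in m; the calibration is good to about 2 mm. A picture is of the moment at which its call begins. camera_info takes no time and is no camera call.
- order.close_job(): hands the job in, once; it reports no verdict.
The state is a dict: "time_s": time; "q": joint angles; "qvel": joint speeds; "joint_efforts": joint torques, N m; "position": TCP position; "tool_rot": TCP orientation; "ft_force": force on the tool from outside, world axes, zero at the start; "wrist_torque": the same for the moment, N m; "grip_width": finger opening in m.
Only numpy, scipy, OpenCV 4.12 (cv2) and the standard library are available. Lean on these libraries where they do the work, as an engineer would, in place of code of your own. Each camera call takes 0.05 s, during which the arm holds its last target. There are 200 camera calls.

## Working session

There is one attempt and no reset: what is moved stays moved. The work goes in short steps, Python scripts to look and compute and a tool call to move; the robot and the scene stay as the last step left them, time stands still between calls to the robot, and variables do not carry over. Pictures are saved under pics/ and viewed, about 8 in all and at most 12, crops included, and the job is handed in when it is done.

Besides the shell and the picture viewer there is one more tool, called after "Request:" as name(argument=value, ...) on one line, values as JSON. step_arm: Moves the arm, as the interface text tells. Scaled input: -1 to 1 covers 0.04 m each way for a shift and 0.08 rad each way for a turn. Its arguments: {"type":"object","properties":{"steps":{"type":"array"},"squeeze":{"type":"number"}},"required":["steps"]}

```bash
mkdir -p pics
cat > h.py <<'E'
import numpy as np, cv2
from rig import env, cams, order
def grab(n):
    im,d=cams.get_image(n); return im,d
def ray(n,u,v):
    c=cams.camera_info(n); 
    K=np.array([[c['fx'],0,c['cx']],[0,c['fy'],c['cy']],[0,0,1.]])
    p=cv2.undistortPoints(np.array([[[u,v]]],float),K,np.array([c['k1'],0,0,0.]))[0,0]
    E=np.array(c['extrinsics']); return E[:3,3],E[:3,:3]@np.array([p[0],p[1],1.])
def onz(n,u,v,z):
    o,d=ray(n,u,v); return o+d*(z-o[2])/d[2]
def dep(n,u,v,D):
    o,d=ray(n,u,v); return o+d*D[int(round(v)),int(round(u))]
def proj(n,P):
    c=cams.camera_info(n);E=np.linalg.inv(np.array(c['extrinsics']));p=E[:3,:3]@np.array(P)+E[:3,3]
    x,y=p[0]/p[2],p[1]/p[2];f=1+c['k1']*(x*x+y*y);return c['fx']*x*f+c['cx'],c['fy']*y*f+c['cy']
E
python3 - <<'E'
from h import *
np.set_printoptions(precision=3,suppress=True)
for n in('scene','top'):
    im,d=grab(n); np.savez(f'{n}0.npz',im=im,d=d)
    cv2.imwrite(f'pics/{n}0.png',cv2.resize(im[:,:,::-1],(800,600),interpolation=cv2.INTER_CUBIC)); print(n,cams.camera_info(n))
print(env.observe())
E
```

```text
scene {'fx': 379.3022963868294, 'fy': 379.3022963868294, 'cx': 260.645362476805, 'cy': 187.13250528047388, 'k1': -0.02687933126664292, 'extrinsics': array([[-0.742, -0.438,  0.508, -0.041],
       [-0.671,  0.497, -0.55 ,  0.74 ],
       [-0.012, -0.749, -0.662,  1.015],
       [ 0.   ,  0.   ,  0.   ,  1.   ]])}
top {'fx': 385.81248050648793, 'fy': 385.81248050648793, 'cx': 255.54496707075216, 'cy': 190.64520682546896, 'k1': -0.06531934695934097, 'extrinsics': array([[ 0.009, -0.994,  0.11 ,  0.426],
       [-1.   , -0.008,  0.015,  0.07 ],
       [-0.014, -0.11 , -0.994,  1.483],
       [ 0.   ,  0.   ,  0.   ,  1.   ]])}
{'time_s': 0.1, 'q': array([-80.174,  21.837,  74.379,  -0.001,  83.858, -12.335]), 'qvel': array([-0.044, -0.102, -0.073,  0.025, -0.042,  0.034]), 'joint_efforts': array([  0.004, -44.923, -23.166,  -0.   ,   0.004,  -0.   ]), 'position': array([ 0.207, -0.509,  0.25 ]), 'tool_rot': array([[ 0.377, -0.926, -0.   ],
       [-0.926, -0.377,  0.001],
       [-0.001, -0.   , -1.   ]]), 'ft_force': array([-0.121,  0.457, -0.495]), 'wrist_torque': array([-0.054,  0.026,  0.025]), 'grip_width': 0.08533120999226855}
```

View pics/scene0.png

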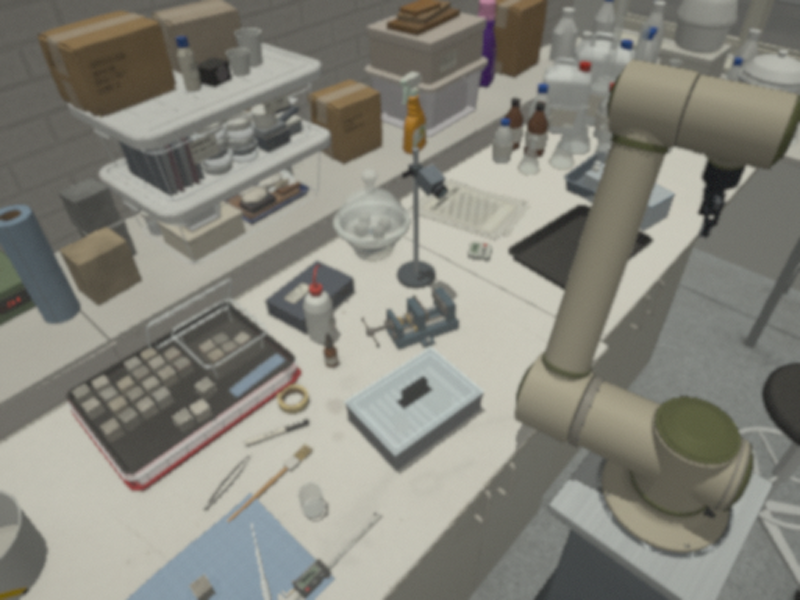

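View pics/top0.png

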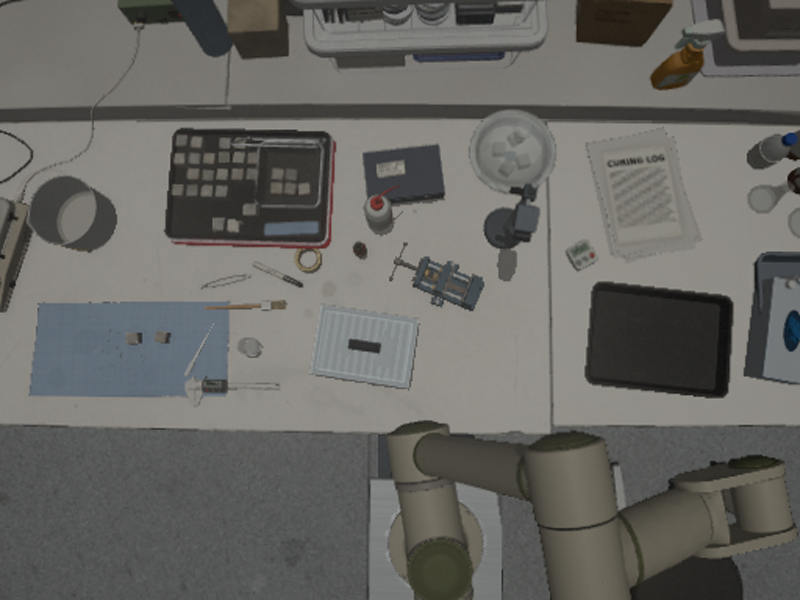

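The pictures show the lid's black handle at top (364,346), the camera stand's foot at (503,228) and its head near (525,210), both in 800x600 pixels. Next I'll crop the head and measure it.

Run:
```python
from h import *
np.set_printoptions(precision=3,suppress=True)
T=np.load('top0.npz');S=np.load('scene0.npz')
a=cv2.resize(T['im'][105:185,295:375],(400,400),interpolation=cv2.INTER_CUBIC)
b=cv2.resize(S['im'][90:190,240:320],(400,500),interpolation=cv2.INTER_CUBIC)
c=cv2.resize(T['im'][190:255,190:280],(400,289),interpolation=cv2.INTER_CUBIC)
o=np.zeros((500,800,3),np.uint8);o[:400,:400]=a;o[:,400:]=b
cv2.imwrite('pics/crop.png',o[:,:,::-1])
# handle
im=T['im'];D=T['d']
m=np.zeros(im.shape[:2],np.uint8);m[205:240,210:255]=(im[205:240,210:255].max(2)<70)
r=cv2.minAreaRect(np.argwhere(m)[:,::-1].astype(np.float32));print(r)
bx=cv2.boxPoints(r);W=[onz('top',u,v,.129) for u,v in bx];print(np.array(W));print('handle',np.mean(W,0), 'depth',dep('top',*r[0],D))
# top depth-> points for stand
P=[];
for v in range(105,185):
    for u in range(295,375):
        if D[v,u]>0:
            p=dep('top',u,v,D)
            if p[2]>.2:P.append((u,v,*p,*im[v,u]))
P=np.array(P);print(len(P));np.set_printoptions(precision=3,suppress=True,linewidth=150);print(P[::max(1,len(P)//60)])
np.save('P.npy',P)
Q=[];
im=S['im'];D=S['d']
for v in range(90,190):
    for u in range(240,320):
        if D[v,u]>0:
            p=dep('scene',u,v,D)
            if p[2]>.2 and p[0]<.85:Q.append((u,v,*p,*im[v,u]))
Q=np.array(Q);print(len(Q));print(Q[::max(1,len(Q)//60)])
```

```text
((232.82998657226562, 221.18997192382812), (20.081832885742188, 5.798275947570801), 8.130102157592773)
[[0.461 0.206 0.129]
 [0.482 0.203 0.129]
 [0.472 0.133 0.129]
 [0.452 0.136 0.129]]
handle [0.467 0.169 0.129] depth [0.468 0.171 0.101]Traceback (most recent call last):
  File "<stdin>", line 19, in <module>
  File "h.py", line 13, in dep
    o,d=ray(n,u,v); return o+d*D[int(round(v)),int(round(u))]
        ~~~^^^^^^^
  File "h.py", line 6, in ray
    c=cams.camera_info(n);
ValueError: time passes only in moves, steps and waits
```

View pics/crop.png

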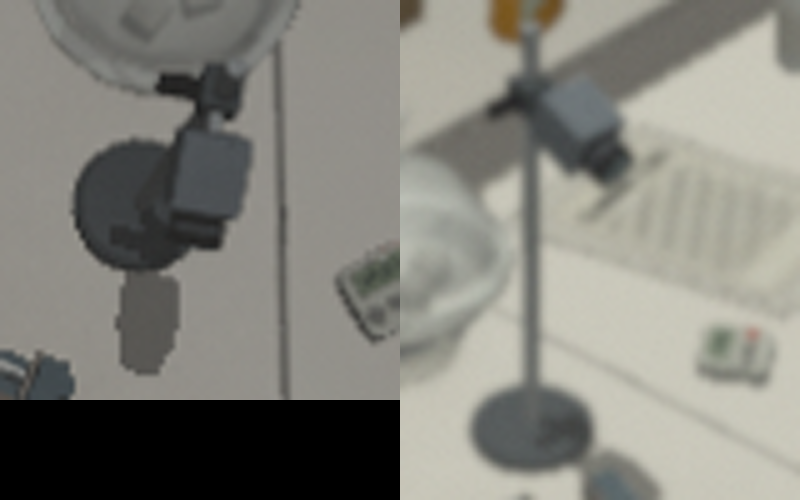

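```bash
sed -i '3i _C={}\ndef info(n):\n    if n not in _C:_C[n]=cams.camera_info(n)\n    return _C[n]' h.py; sed -i 's/c=cams.camera_info(n)/c=info(n)/' h.py
python3 - <<'E'
from h import *
np.set_printoptions(precision=3,suppress=True)
T=np.load('top0.npz');S=np.load('scene0.npz')
t=lambda x,y:(295+x/5-.4,105+y/5-.4)
s=lambda x,y:(240+(x-400)/5-.4,90+y/5-.4)
print('foot top',onz('top',*t(133,205),.012), 'depth',dep('top',*t(110,205),T['d']),'scene foot',onz('scene',*s(532,428),.012))
c=[onz('top',*t(x,y),z) for x,y,z in((182,128,.345),(250,140,.345),(240,218,.328),(172,208,.328))]
print('box corners',np.array(c)); 
ax=(c[0]+c[1]-c[2]-c[3])/2; print('back axis',ax,'yaw',np.degrees(np.arctan2(ax[1],ax[0])),'side yaw',[np.degrees(np.arctan2(*(a-b)[1::-1])) for a,b in((c[0],c[3]),(c[1],c[2]))])
lat=c[0]-c[1];lat2=c[3]-c[2];print('lat yaw',[np.degrees(np.arctan2(l[1],l[0]))-90 for l in(lat,lat2)],np.linalg.norm(lat),np.linalg.norm(lat2))
print('box top center',np.mean(c,0),'depth',dep('top',*t(211,174),T['d']))
o1,d1=ray('scene',*s(618,165));
print('lens scene z.3',o1+d1*(.3-o1[2])/d1[2],'depth',dep('scene',*s(614,163),S['d']))
print('barrel top edge top view',onz('top',*t(200,246),.316))
# depth points of box top face
D=T['d'];P=np.array([dep('top',u,v,D) for v in range(133,146) for u in range(332,342)]);P=P[P[:,2]>.3]
A=np.c_[P[:,:2],np.ones(len(P))];k=np.linalg.lstsq(A,P[:,2],rcond=None)[0];print('plane',k,np.degrees(np.arctan(np.hypot(*k[:2]))),np.degrees(np.arctan2(k[1],k[0])),len(P))
# lid depth orientation: edges
im=T['im'];hsv=cv2.cvtColor(im,cv2.COLOR_RGB2HSV)
print('lid px',hsv[225,210],'bench',hsv[225,185])
for u,v in((210,225),(232,205)):print(dep('top',u,v,D))
# bystanders & others, rough
for n,(u,v) in dict(bottle=(360,250),tape=(308,260),cup=(250,347),vice=(447,280)).items(): print(n,dep('top',u/1.5625,v/1.5625,D))
# specimen seen through lid?
cv2.imwrite('pics/lid.png',cv2.resize(im[190:255,190:280,::-1],(720,520),interpolation=cv2.INTER_CUBIC))
E
```

```text
foot top [ 0.766 -0.161  0.012] depth [ 0.765 -0.143  0.017] scene foot [ 0.762 -0.164  0.012]
box corners [[ 0.737 -0.139  0.345]
 [ 0.73  -0.18   0.345]
 [ 0.686 -0.177  0.328]
 [ 0.692 -0.135  0.328]]
back axis [ 0.045 -0.004  0.017] yaw -4.546271941553819 side yaw [np.float64(-4.745254030546956), np.float64(-4.341808734215948)]
lat yaw [np.float64(-9.721692818638047), np.float64(-8.01449888789503)] 0.04172179203959215 0.04194617824227169
box top center [ 0.711 -0.158  0.336] depth [ 0.71  -0.158  0.339]
lens scene z.3 [ 0.678 -0.162  0.3  ] depth [ 0.669 -0.145  0.314]
barrel top edge top view [ 0.671 -0.155  0.316]
plane [ 0.34  -0.036  0.091] 18.85738531939021 -6.052276598757467 130
lid px [ 95  11 135] bench [ 18  17 146]
[0.454 0.258 0.06 ]
[0.529 0.178 0.061]
bottle [0.698 0.187 0.056]
tape [ 0.683  0.322 -0.001]
cup [ 0.464  0.461 -0.001]
vice [ 0.624 -0.02   0.08 ]
```

View pics/lid.png

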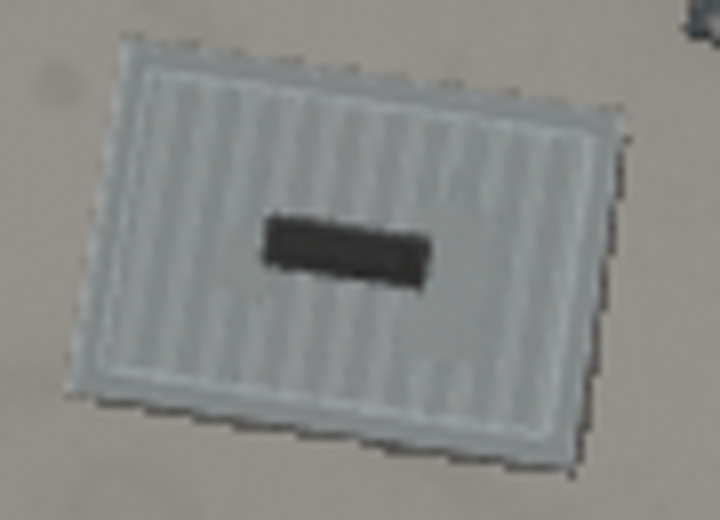

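Lid picture: the handle is at (347,250) in the crop, the lid is yawed about -8°, and the contents can't be read through it. View point ≈ (0.536,-0.141,0.249) and handle ≈ (0.467,0.169), so I'll move over the box.

Request:
step_arm(steps=[{"xyz": [-0.66, -0.62, 0], "turn": [0, 0, 0], "gripper": 0.2}, {"xyz": [-0.66, -0.62, 0], "turn": [0, 0, 0], "gripper": 0.2}, {"xyz": [-0.66, -0.62, 0], "turn": [0, 0, 0], "gripper": 0.2}, {"xyz": [-0.66, -0.62, 0], "turn": [0, 0, 0], "gripper": 0.2}, {"xyz": [-0.66, -0.62, 0], "turn": [0, 0, 0], "gripper": 0.2}, {"xyz": [-0.66, -0.62, 0], "turn": [0, 0, 0], "gripper": 0.2}, {"xyz": [-0.66, -0.62, 0], "turn": [0, 0, 0], "gripper": 0.2}, {"xyz": [-0.66, -0.62, 0], "turn": [0, 0, 0], "gripper": 0.2}, {"xyz": [-0.66, -0.62, 0], "turn": [0, 0, 0], "gripper": 0.2}, {"xyz": [-0.66, -0.62, 0], "turn": [0, 0, 0], "gripper": 0.2}, {"xyz": [-0.66, -0.62, 0], "turn": [0, 0, 0], "gripper": 0.2}, {"xyz": [-0.66, -0.62, 0], "turn": [0, 0, 0], "gripper": 0.2}, {"xyz": [-0.66, -0.62, 0], "turn": [0, 0, 0], "gripper": 0.2}, {"xyz": [-0.66, -0.62, 0], "turn": [0, 0, 0], "gripper": 0.2}, {"xyz": [-0.66, -0.62, 0], "turn": [0, 0, 0], "gripper": 0.2}, {"xyz": [-0.66, -0.62, 0], "turn": [0, 0, 0], "gripper": 0.2}, {"xyz": [-0.66, -0.62, 0], "turn": [0, 0, 0], "gripper": 0.2}, {"xyz": [-0.66, -0.62, 0], "turn": [0, 0, 0], "gripper": 0.2}, {"xyz": [-0.66, -0.62, 0], "turn": [0, 0, 0], "gripper": 0.2}, {"xyz": [-0.66, -0.62, 0], "turn": [0, 0, 0], "gripper": 0.2}])

```text
time_s: 1.77
position: [0.4677, 0.1687, 0.2501]
tool_rot: [[0.378, -0.926, -0.001], [-0.926, -0.378, -0.0], [-0.0, 0.001, -1.0]]
ft_force: [0.6, -1.1, -0.4]
grip_width: 0.051
```

Request:
step_arm(steps=[{"xyz": [0, 0, 0], "turn": [0, 0, -0.93], "gripper": 0.2}, {"xyz": [0, 0, 0], "turn": [0, 0, -0.93], "gripper": 0.2}, {"xyz": [0, 0, 0], "turn": [0, 0, -0.93], "gripper": 0.2}, {"xyz": [0, 0, 0], "turn": [0, 0, -0.93], "gripper": 0.2}, {"xyz": [0, 0, 0], "turn": [0, 0, -0.93], "gripper": 0.2}, {"xyz": [0, 0, 0], "turn": [0, 0, -0.93], "gripper": 0.2}, {"xyz": [0, 0, 0], "turn": [0, 0, -0.93], "gripper": 0.2}, {"xyz": [0, 0, 0], "turn": [0, 0, -0.93], "gripper": 0.2}, {"xyz": [0, 0, 0], "turn": [0, 0, -0.93], "gripper": 0.2}, {"xyz": [0, 0, 0], "turn": [0, 0, -0.93], "gripper": 0.2}, {"xyz": [0, 0, 0], "turn": [0, 0, -0.93], "gripper": 0.2}, {"xyz": [0, 0, 0], "turn": [0, 0, -0.93], "gripper": 0.2}, {"xyz": [0, 0, 0], "turn": [0, 0, -0.93], "gripper": 0.2}, {"xyz": [0, 0, 0], "turn": [0, 0, -0.93], "gripper": 0.2}, {"xyz": [0, 0, 0], "turn": [0, 0, 0], "gripper": 0.2}, {"xyz": [0, 0, 0], "turn": [0, 0, 0], "gripper": 0.2}])

```text
time_s: 3.1
position: [0.4675, 0.1667, 0.2501]
tool_rot: [[0.99, -0.144, -0.001], [-0.144, -0.99, -0.0], [-0.001, 0.0, -1.0]]
ft_force: [-0.1, 0.6, 0.0]
grip_width: 0.0511
```

```bash
cat >> h.py <<'E'
from scipy.spatial.transform import Rotation as Ro
np.set_printoptions(precision=3,suppress=True)
def down(yaw): # tool down, tool x at yaw deg
    a=np.radians(yaw);x=np.array([np.cos(a),np.sin(a),0]);z=np.array([0,0,-1.]);return np.c_[x,np.cross(z,x),z]
def go(p,R=None):
    s=env.observe();T=np.array(s['tool_rot']);u=T.T@(np.array(p)-s['position'])/.04
    r=np.zeros(3) if R is None else Ro.from_matrix(T.T@R).as_rotvec()/.08
    print('t',s['time_s'],'pos',np.array(s['position']),'q',np.array(s['q']),'w',s['grip_width'],'F',np.array(s['ft_force']))
    print('T',T.round(3).tolist(),'shift',u,'turn',r)
E
python3 -c "
from h import *
go([.467,.169,.122],down(-8.2))"
```

```text
t 3.1 pos [0.468 0.167 0.25 ] q [ 5.933 16.444 82.559 -0.001 81.031 14.221] w 0.0510873627508741 F [-0.109  0.625  0.005]
T [[0.99, -0.144, -0.001], [-0.144, -0.99, -0.0], [-0.001, 0.0, -1.0]] shift [-0.02  -0.055  3.203] turn [ 0.002  0.007 -0.019]
```

Request:
step_arm(steps=[{"xyz": [0, 0, 0.6], "turn": [0, 0, 0], "gripper": 0.2}, {"xyz": [0, 0, 0.6], "turn": [0, 0, 0], "gripper": 0.2}, {"xyz": [0, -0.05, 0.6], "turn": [0, 0, 0], "gripper": 0.2}, {"xyz": [0, 0, 0.6], "turn": [0, 0, 0], "gripper": 0.2}, {"xyz": [0, 0, 0.4], "turn": [0, 0, 0], "gripper": 0.2}, {"xyz": [0, 0, 0.2], "turn": [0, 0, 0], "gripper": 0.2}, {"xyz": [0, 0, 0.2], "turn": [0, 0, 0], "gripper": 0.2}, {"xyz": [0, 0, 0], "turn": [0, 0, 0], "gripper": 0.2}, {"xyz": [0, 0, 0], "turn": [0, 0, 0], "gripper": 0.2}])

```text
time_s: 3.85
position: [0.4682, 0.1688, 0.1228]
tool_rot: [[0.99, -0.142, 0.001], [-0.142, -0.99, 0.0], [0.001, -0.0, -1.0]]
ft_force: [0.1, -0.6, 0.5]
grip_width: 0.0514
```

Request:
step_arm(steps=[{"xyz": [0, 0, 0], "turn": [0, 0, 0], "gripper": -1}, {"xyz": [0, 0, 0], "turn": [0, 0, 0], "gripper": -1}, {"xyz": [0, 0, 0], "turn": [0, 0, 0], "gripper": -1}, {"xyz": [0, 0, 0], "turn": [0, 0, 0], "gripper": -1}, {"xyz": [0, 0, 0], "turn": [0, 0, 0], "gripper": -1}, {"xyz": [0, 0, 0], "turn": [0, 0, 0], "gripper": -1}, {"xyz": [0, 0, 0], "turn": [0, 0, 0], "gripper": -1}, {"xyz": [0, 0, 0], "turn": [0, 0, 0], "gripper": -1}], squeeze=50)

```text
time_s: 4.52
position: [0.4679, 0.1687, 0.1223]
tool_rot: [[0.99, -0.142, 0.0], [-0.142, -0.99, 0.0], [0.0, -0.0, -1.0]]
ft_force: [0.1, 0.4, -0.4]
grip_width: -0.0002
```

The gripper closed on nothing because I misread the text: the handle point is at 82 mm, so the bar's top is at 99 mm, which agrees with the depth reading of 0.101. I'll reopen and go 30 mm lower.

Request:
step_arm(steps=[{"xyz": [0, 0, 0], "turn": [0, 0, 0], "gripper": 0.2}, {"xyz": [0, 0, 0], "turn": [0, 0, 0], "gripper": 0.2}, {"xyz": [0, -0.05, 0], "turn": [0, 0, 0], "gripper": 0.2}, {"xyz": [0, 0, 0], "turn": [0, 0, 0], "gripper": 0.2}, {"xyz": [0, 0, 0], "turn": [0, 0, 0], "gripper": 0.2}, {"xyz": [0, 0, 0], "turn": [0, 0, 0], "gripper": 0.2}, {"xyz": [0, 0, 0.25], "turn": [0, 0, 0], "gripper": 0.2}, {"xyz": [0, 0, 0.25], "turn": [0, 0, 0], "gripper": 0.2}, {"xyz": [0, 0, 0.22], "turn": [0, 0, 0], "gripper": 0.2}, {"xyz": [0, 0, 0], "turn": [0, 0, 0], "gripper": 0.2}, {"xyz": [0, 0, 0], "turn": [0, 0, 0], "gripper": 0.2}])

```text
time_s: 5.43
position: [0.4681, 0.1707, 0.0933]
tool_rot: [[0.99, -0.142, -0.001], [-0.142, -0.99, -0.0], [-0.001, 0.0, -1.0]]
ft_force: [0.5, -0.4, 0.7]
grip_width: 0.0515
```

Request:
step_arm(steps=[{"xyz": [0, 0, 0], "turn": [0, 0, 0], "gripper": -1}, {"xyz": [0, 0, 0], "turn": [0, 0, 0], "gripper": -1}, {"xyz": [0, 0, 0], "turn": [0, 0, 0], "gripper": -1}, {"xyz": [0, 0, 0], "turn": [0, 0, 0], "gripper": -1}, {"xyz": [0, 0, 0], "turn": [0, 0, 0], "gripper": -1}, {"xyz": [0, 0, 0], "turn": [0, 0, 0], "gripper": -1}, {"xyz": [0, 0, 0], "turn": [0, 0, 0], "gripper": -1}, {"xyz": [0, 0, 0], "turn": [0, 0, 0], "gripper": -1}], squeeze=50)

```text
time_s: 6.1
position: [0.4685, 0.1708, 0.0941]
tool_rot: [[0.99, -0.142, 0.001], [-0.142, -0.99, 0.0], [0.001, -0.0, -1.0]]
ft_force: [-0.4, -0.3, 5.3]
grip_width: 0.013
```

Request:
step_arm(steps=[{"xyz": [0, 0, -0.1], "turn": [0, 0, 0], "gripper": -1}, {"xyz": [0, 0, -0.2], "turn": [0, 0, 0], "gripper": -1}, {"xyz": [0, 0, -0.3], "turn": [0, 0, 0], "gripper": -1}, {"xyz": [0, 0, -0.4], "turn": [0, 0, 0], "gripper": -1}, {"xyz": [0, 0, -0.4], "turn": [0, 0, 0], "gripper": -1}, {"xyz": [0, 0, -0.4], "turn": [0, 0, 0], "gripper": -1}, {"xyz": [0, 0, -0.4], "turn": [0, 0, 0], "gripper": -1}, {"xyz": [0, 0, -0.3], "turn": [0, 0, 0], "gripper": -1}, {"xyz": [0, 0, -0.2], "turn": [0, 0, 0], "gripper": -1}, {"xyz": [0, 0, 0], "turn": [0, 0, 0], "gripper": -1}])

```text
time_s: 6.93
position: [0.4686, 0.1708, 0.2031]
tool_rot: [[0.99, -0.142, 0.003], [-0.142, -0.99, 0.0], [0.003, -0.001, -1.0]]
ft_force: [1.1, 0.5, -3.3]
grip_width: 0.013
```

Request:
step_arm(steps=[{"xyz": [0.04, 0.2, 0], "turn": [0, 0, 0], "gripper": -1}, {"xyz": [0.04, 0.4, 0], "turn": [0, 0, 0], "gripper": -1}, {"xyz": [0.04, 0.6, 0], "turn": [0, 0, 0], "gripper": -1}, {"xyz": [0.04, 0.6, 0], "turn": [0, 0, 0], "gripper": -1}, {"xyz": [0.04, 0.6, 0], "turn": [0, 0, 0], "gripper": -1}, {"xyz": [0.04, 0.6, 0], "turn": [0, 0, 0], "gripper": -1}, {"xyz": [0.04, 0.6, 0], "turn": [0, 0, 0], "gripper": -1}, {"xyz": [0.04, 0.6, 0], "turn": [0, 0, 0], "gripper": -1}, {"xyz": [0.04, 0.6, 0], "turn": [0, 0, 0], "gripper": -1}, {"xyz": [0.04, 0.6, 0], "turn": [0, 0, 0], "gripper": -1}, {"xyz": [0.04, 0.6, 0], "turn": [0, 0, 0], "gripper": -1}, {"xyz": [0.04, 0.6, 0], "turn": [0, 0, 0], "gripper": -1}, {"xyz": [0.04, 0.6, 0], "turn": [0, 0, 0], "gripper": -1}, {"xyz": [0.04, 0.6, 0], "turn": [0, 0, -0.45], "gripper": -1}, {"xyz": [0.04, 0.4, 0], "turn": [0, 0, -0.45], "gripper": -1}, {"xyz": [0.04, 0.2, 0], "turn": [0, 0, -0.45], "gripper": -1}, {"xyz": [0, 0, 0], "turn": [0, 0, -0.45], "gripper": -1}, {"xyz": [0, 0, 0], "turn": [0, 0, 0], "gripper": -1}])

```text
time_s: 8.43
position: [0.4463, -0.1662, 0.2004]
tool_rot: [[1.0, 0.002, -0.002], [0.002, -1.0, 0.001], [-0.002, -0.001, -1.0]]
ft_force: [0.5, -0.5, -1.8]
grip_width: 0.0131
```

Run:
```python
from h import *
go([.445,-.165,.045],down(0))
im,d=grab('scene');a=im.copy()
np.savez('scene1.npz',im=im,d=d)
im2,d2=grab('top');np.savez('top1.npz',im=im2,d=d2)
o=np.zeros((600,800,3),np.uint8);o[:,:400]=cv2.resize(a[190:310,210:310][:, :80],(400,600),interpolation=cv2.INTER_CUBIC)
o[:300,400:]=cv2.resize(im2[190:265,190:290],(400,300),interpolation=cv2.INTER_CUBIC)
o[300:,400:]=cv2.resize(im2[180:270,250:370],(400,300),interpolation=cv2.INTER_CUBIC)
cv2.imwrite('pics/c2.png',o[:,:,::-1])
```

```text
t 8.4333 pos [ 0.446 -0.166  0.2  ] q [-34.705  17.204  90.393  -0.011  72.537 -34.791] w 0.013090041545763261 F [ 0.519 -0.523 -1.759]
T [[1.0, 0.002, -0.002], [0.002, -1.0, 0.001], [-0.002, -0.001, -1.0]] shift [-0.025 -0.026  3.886] turn [-0.015  0.025  0.02 ]
```

View pics/c2.png

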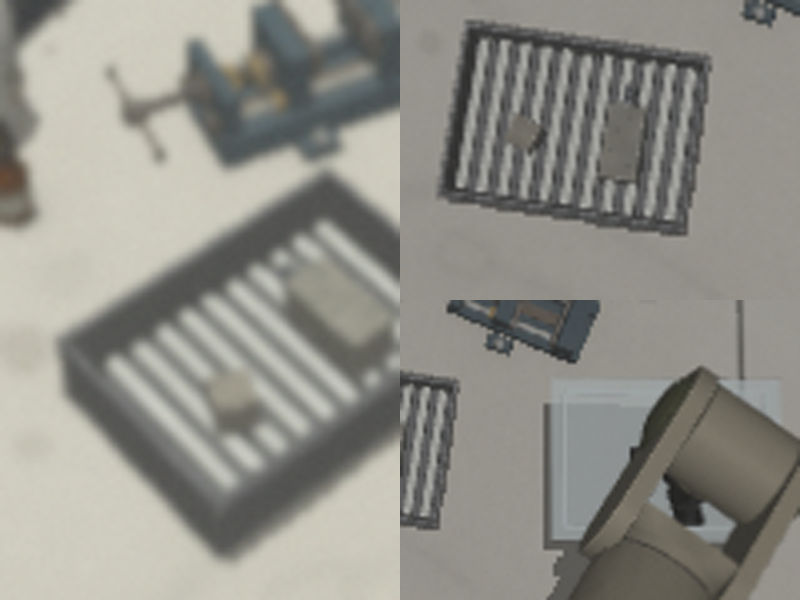

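The lid is lifted and hanging over bare bench. In the box the specimen is on the right and the cube on the left, and there is a hint of the stud at the far (+x) end. Lowering the lid now.

Request:
step_arm(steps=[{"xyz": [0, 0, 0.3], "turn": [0, 0, 0], "gripper": -1}, {"xyz": [0, 0, 0.4], "turn": [0, 0, 0], "gripper": -1}, {"xyz": [0, 0, 0.4], "turn": [0, 0, 0], "gripper": -1}, {"xyz": [0, 0, 0.4], "turn": [0, 0, 0], "gripper": -1}, {"xyz": [0, 0, 0.4], "turn": [0, 0, 0], "gripper": -1}, {"xyz": [0, 0, 0.4], "turn": [0, 0, 0], "gripper": -1}, {"xyz": [0, 0, 0.4], "turn": [0, 0, 0], "gripper": -1}, {"xyz": [0, 0, 0.3], "turn": [0, 0, 0], "gripper": -1}, {"xyz": [0, 0, 0.3], "turn": [0, 0, 0], "gripper": -1}, {"xyz": [0, 0, 0.2], "turn": [0, 0, 0], "gripper": -1}, {"xyz": [0, 0, 0.1], "turn": [0, 0, 0], "gripper": -1}, {"xyz": [0, 0, 0.1], "turn": [0, 0, 0], "gripper": -1}, {"xyz": [0, 0, 0.1], "turn": [0, 0, 0], "gripper": -1}, {"xyz": [0, 0, 0.08], "turn": [0, 0, 0], "gripper": -1}, {"xyz": [0, 0, 0], "turn": [0, 0, 0], "gripper": -1}, {"xyz": [0, 0, 0], "turn": [0, 0, 0], "gripper": -1}])

```text
time_s: 9.87
position: [0.4471, -0.1655, 0.0465]
tool_rot: [[1.0, 0.002, 0.0], [0.002, -1.0, -0.0], [0.0, 0.0, -1.0]]
ft_force: [-0.0, -0.4, -2.5]
grip_width: 0.0129
```

Request:
step_arm(steps=[{"xyz": [0, 0, 0.06], "turn": [0, 0, 0], "gripper": -1}, {"xyz": [0, 0, 0.04], "turn": [0, 0, 0], "gripper": -1}, {"xyz": [0, 0, 0], "turn": [0, 0, 0], "gripper": -1}, {"xyz": [0, 0, 0], "turn": [0, 0, 0], "gripper": -1}])

```text
time_s: 10.2
position: [0.447, -0.1655, 0.0423]
tool_rot: [[1.0, 0.002, 0.0], [0.002, -1.0, 0.0], [0.0, -0.0, -1.0]]
ft_force: [-0.1, -0.3, -2.7]
grip_width: 0.013
```

Request:
step_arm(steps=[{"xyz": [0, 0, 0.04], "turn": [0, 0, 0], "gripper": -1}, {"xyz": [0, 0, 0.03], "turn": [0, 0, 0], "gripper": -1}, {"xyz": [0, 0, 0], "turn": [0, 0, 0], "gripper": -1}, {"xyz": [0, 0, 0], "turn": [0, 0, 0], "gripper": -1}])

```text
time_s: 10.53
position: [0.4471, -0.1655, 0.042]
tool_rot: [[1.0, 0.002, 0.002], [0.002, -1.0, -0.001], [0.002, 0.001, -1.0]]
ft_force: [-7.9, 4.6, 31.6]
grip_width: 0.0134
```

Contact with the bench, with some preload. I'll ease off, open and rise.

Request:
step_arm(steps=[{"xyz": [0, 0, -0.05], "turn": [0, 0, 0], "gripper": -1}, {"xyz": [0, 0, 0], "turn": [0, 0, 0], "gripper": -1}, {"xyz": [0, 0, 0], "turn": [0, 0, 0], "gripper": 0.2}, {"xyz": [0, 0, 0], "turn": [0, 0, 0], "gripper": 0.2}, {"xyz": [0, 0, 0], "turn": [0, 0, 0], "gripper": 0.2}, {"xyz": [0, 0, 0], "turn": [0, 0, 0], "gripper": 0.2}, {"xyz": [0, 0, 0], "turn": [0, 0, 0], "gripper": 0.2}, {"xyz": [0, 0, 0], "turn": [0, 0, 0], "gripper": 0.2}, {"xyz": [0, 0, 0], "turn": [0, 0, 0], "gripper": 0.2}, {"xyz": [0, 0, 0], "turn": [0, 0, 0], "gripper": 0.2}, {"xyz": [0, 0, -0.3], "turn": [0, 0, 0], "gripper": 0.2}, {"xyz": [0, 0, -0.5], "turn": [0, 0, 0], "gripper": 0.2}, {"xyz": [0, 0, -0.8], "turn": [0, 0, 0], "gripper": 0.2}, {"xyz": [0, 0, -0.8], "turn": [0, 0, 0], "gripper": 0.2}, {"xyz": [0, 0, -0.8], "turn": [0, 0, 0], "gripper": 0.2}, {"xyz": [0, 0, -0.8], "turn": [0, 0, 0], "gripper": 0.2}, {"xyz": [0, 0, -0.8], "turn": [0, 0, 0], "gripper": 0.2}])

```text
time_s: 11.95
position: [0.4467, -0.1652, 0.2352]
tool_rot: [[1.0, 0.002, 0.0], [0.002, -1.0, 0.0], [0.0, -0.0, -1.0]]
ft_force: [-0.6, -1.4, 0.6]
grip_width: 0.0516
```

Run:
```python
from h import *
T=np.load('top1.npz');im,D=T['im'],T['d']
# block top face: by depth height
P=[]
for v in range(198,245):
    for u in range(200,268):
        if D[v,u]>0:
            p=dep('top',u,v,D); P.append((u,v,*p,*im[v,u].astype(int)))
P=np.array(P)
L=np.array(P)
hsv=cv2.cvtColor(im,cv2.COLOR_RGB2HSV)
for name,x0,x1,z in(('spec',232,258,.051),('cube',205,230,.043)):
    m=np.zeros(im.shape[:2],np.uint8)
    for r in P:
        u,v=int(r[0]),int(r[1])
        if x0<=u<x1 and abs(r[4]-z)<.012 and r[2]>.38:m[v,u]=255
    cs,_=cv2.findContours(m,0,2);c=max(cs,key=cv2.contourArea);R=cv2.minAreaRect(c);
    W=np.array([onz('top',*b,z) for b in cv2.boxPoints(R)]);print(name,R,cv2.contourArea(c));print(W,W.mean(0),np.linalg.norm(W[0]-W[1]),np.linalg.norm(W[1]-W[2]))
i2,d2=grab('top');np.savez('top2.npz',im=i2,d=d2)
i3,d3=grab('scene');np.savez('scene2.npz',im=i3,d=d3)
o=np.zeros((600,800,3),np.uint8);o[:,:400]=cv2.resize(i2[203:245,236:264],(400,600),interpolation=cv2.INTER_CUBIC)
o[:360,400:]=cv2.resize(i3[235:280,260:310],(400,360),interpolation=cv2.INTER_CUBIC)
o[360:,400:]=cv2.resize(i2[180:264,240:380],(400,240),interpolation=cv2.INTER_CUBIC)
cv2.imwrite('pics/c3.png',o[:,:,::-1]); go([.467,.1,.25])
```

```text
spec ((245.20230102539062, 223.68495178222656), (9.731660842895508, 21.66815185546875), 8.746162414550781) 158.0
[[0.423 0.152 0.051]
 [0.503 0.141 0.051]
 [0.498 0.105 0.051]
 [0.418 0.117 0.051]] [0.461 0.129 0.051] 0.0800745698057365 0.03617562939441774
cube ((220.20004272460938, 222.6000213623047), (7.155416965484619, 7.155416965484619), 26.56505012512207) 43.5
[[0.458 0.241 0.043]
 [0.482 0.229 0.043]
 [0.47  0.205 0.043]
 [0.446 0.216 0.043]] [0.464 0.223 0.043] 0.026590538605553524 0.026848133805388124
t 12.05 pos [ 0.448 -0.166  0.238] q [-34.573  14.987  86.773   0.002  77.7   -34.676] w 0.05126785657591522 F [ 0.532 -0.216 -0.784]
T [[1.0, 0.002, 0.008], [0.002, -1.0, -0.005], [0.008, 0.005, -1.0]] shift [ 0.479 -6.655 -0.329] turn [0. 0. 0.]
```

View pics/c3.png

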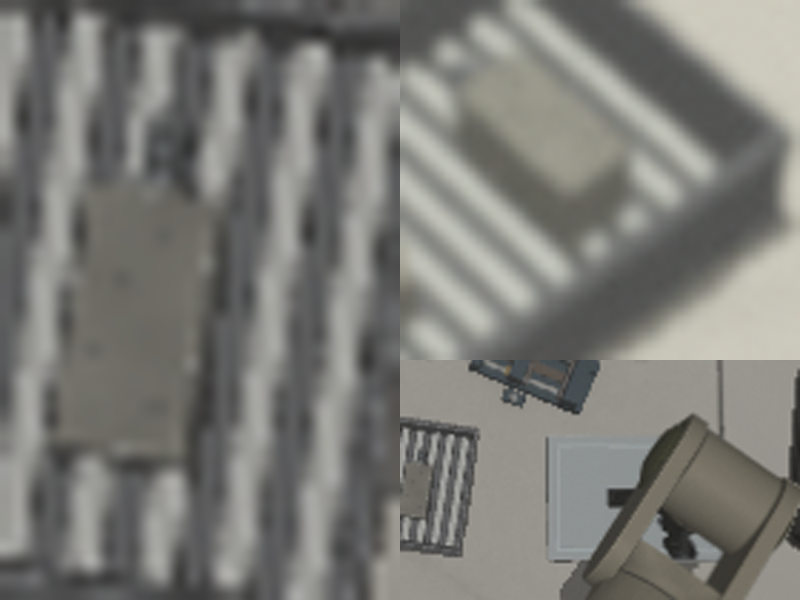

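The lid lies flat on the bench. The stud shows at the +x end, (170,150) in the left crop, with block corners at (90,182), (215,198), (185,460) and (52,445).

Run:
```python
from h import *
s=400/28
W=np.array([onz('top',236+x/s-.5,203+y/s-.5,.051) for x,y in((90,182),(215,198),(185,460),(52,445))])
print(W,W.mean(0));a=(W[0]+W[1]-W[2]-W[3])/2;print(np.linalg.norm(a),np.degrees(np.arctan2(a[1],a[0])),np.linalg.norm(W[0]-W[1]))
s2=8
W=np.array([onz('scene',260+(x-400)/s2-.5,235+y/s2-.5,.051) for x,y in((500,55),(625,145),(565,190),(462,95))]);print('scene',W,W.mean(0))
T=np.load('top2.npz');print('lid handle',dep('top',240+620/400*0+ (620-400)/400*140,180+(497-360)/240*84,T['d']))
```

```text
[[0.492 0.142 0.051]
 [0.488 0.109 0.051]
 [0.42  0.116 0.051]
 [0.423 0.151 0.051]] [0.456 0.13  0.051]
0.06840410840513805 -6.719452169889525 0.03276699712419838
scene [[0.489 0.114 0.051]
 [0.421 0.117 0.051]
 [0.425 0.15  0.051]
 [0.487 0.141 0.051]] [0.456 0.131 0.051]
lid handle [ 0.447 -0.137  0.048]
```

Request:
step_arm(steps=[{"xyz": [0, -0.33, 0], "turn": [0, 0, 0], "gripper": 0.45}, {"xyz": [0.04, -0.66, 0], "turn": [0, 0, 0], "gripper": 0.45}, {"xyz": [0.04, -0.7, 0], "turn": [0, 0, 0], "gripper": 0.45}, {"xyz": [0.04, -0.7, 0], "turn": [0, 0, 0], "gripper": 0.45}, {"xyz": [0.04, -0.7, 0], "turn": [0, 0, 0], "gripper": 0.45}, {"xyz": [0.04, -0.7, 0], "turn": [0, 0, 0], "gripper": 0.45}, {"xyz": [0.04, -0.7, 0], "turn": [0, 0, 0], "gripper": 0.45}, {"xyz": [0.04, -0.7, 0], "turn": [0, 0, 0], "gripper": 0.45}, {"xyz": [0.04, -0.7, 0], "turn": [0, 0, 0], "gripper": 0.45}, {"xyz": [0.04, -0.7, 0], "turn": [0, 0, 0], "gripper": 0.45}, {"xyz": [0.02, -0.7, 0], "turn": [0, 0, 0], "gripper": 0.45}])

```text
time_s: 12.97
position: [0.4606, 0.1282, 0.232]
tool_rot: [[1.0, 0.002, -0.003], [0.002, -1.0, 0.0], [-0.003, -0.0, -1.0]]
ft_force: [0.1, 0.4, -0.9]
grip_width: 0.0618
```

Request:
step_arm(steps=[{"xyz": [0, 0, 0], "turn": [0, 0, -0.94], "gripper": 0.45}, {"xyz": [0, 0, 0], "turn": [0, 0, -0.94], "gripper": 0.45}, {"xyz": [0, 0, 0], "turn": [0, 0, -0.94], "gripper": 0.45}, {"xyz": [0, 0, 0], "turn": [0, 0, -0.94], "gripper": 0.45}, {"xyz": [0, 0, 0], "turn": [0, 0, -0.94], "gripper": 0.45}, {"xyz": [0, 0, 0], "turn": [0, 0, -0.94], "gripper": 0.45}, {"xyz": [0, 0, 0], "turn": [0, 0, -0.94], "gripper": 0.45}, {"xyz": [0, 0, 0], "turn": [0, 0, -0.94], "gripper": 0.45}, {"xyz": [0, 0, 0], "turn": [0, 0, -0.94], "gripper": 0.45}, {"xyz": [0, 0, 0], "turn": [0, 0, -0.94], "gripper": 0.45}, {"xyz": [0, 0, 0], "turn": [0, 0, -0.94], "gripper": 0.45}, {"xyz": [0, 0, 0], "turn": [0, 0, -0.94], "gripper": 0.45}, {"xyz": [0, 0, 0], "turn": [0, 0, -0.94], "gripper": 0.45}, {"xyz": [0, 0, 0], "turn": [0, 0, -0.94], "gripper": 0.45}, {"xyz": [0, 0, 0], "turn": [0, 0, -0.94], "gripper": 0.45}, {"xyz": [0, 0, 0], "turn": [0, 0, -0.94], "gripper": 0.45}, {"xyz": [0, 0, 0], "turn": [0, 0, -0.94], "gripper": 0.45}, {"xyz": [0, 0, 0], "turn": [0, 0, -0.94], "gripper": 0.45}, {"xyz": [0, 0, 0], "turn": [0, 0, -0.94], "gripper": 0.45}, {"xyz": [0, 0, 0], "turn": [0, 0, 0], "gripper": 0.45}])

```text
time_s: 14.63
position: [0.4608, 0.1267, 0.2321]
tool_rot: [[0.137, 0.991, -0.003], [0.991, -0.137, 0.0], [-0.0, -0.003, -1.0]]
ft_force: [0.5, -0.1, -0.1]
grip_width: 0.0617
```

```bash
python3 -c "
from h import *
go([.462,.128,.038],down(81.8))"
```

```text
t 14.6333 pos [0.461 0.127 0.232] q [  1.137  15.553  87.034   0.007  77.591 -80.986] w 0.06165064296739154 F [ 0.535 -0.056 -0.13 ]
T [[0.137, 0.991, -0.003], [0.991, -0.137, 0.0], [-0.0, -0.003, -1.0]] shift [0.038 0.041 4.852] turn [-0.038  0.005  0.07 ]
```

Request:
step_arm(steps=[{"xyz": [0.07, -0.13, 0.4], "turn": [0, 0, 0], "gripper": 0.45}, {"xyz": [0, 0, 0.6], "turn": [0, 0, 0], "gripper": 0.45}, {"xyz": [0, 0, 0.7], "turn": [0, 0, 0], "gripper": 0.45}, {"xyz": [0, 0, 0.7], "turn": [0, 0, 0], "gripper": 0.45}, {"xyz": [0, 0, 0.6], "turn": [0, 0, 0], "gripper": 0.45}, {"xyz": [0, 0, 0.6], "turn": [0, 0, 0], "gripper": 0.45}, {"xyz": [0, 0, 0.5], "turn": [0, 0, 0], "gripper": 0.45}, {"xyz": [0, 0, 0.3], "turn": [0, 0, 0], "gripper": 0.45}, {"xyz": [0, 0, 0.2], "turn": [0, 0, 0], "gripper": 0.45}, {"xyz": [0, 0, 0.1], "turn": [0, 0, 0], "gripper": 0.45}, {"xyz": [0, 0, 0.1], "turn": [0, 0, 0], "gripper": 0.45}, {"xyz": [0, 0, 0], "turn": [0, 0, 0], "gripper": 0.45}, {"xyz": [0, 0, 0], "turn": [0, 0, 0], "gripper": 0.45}])

```text
time_s: 15.72
position: [0.4571, 0.1297, 0.0419]
tool_rot: [[0.14, 0.99, 0.001], [0.99, -0.14, 0.0], [0.0, 0.001, -1.0]]
ft_force: [0.2, -0.4, -0.1]
grip_width: 0.0618
```

Request:
step_arm(steps=[{"xyz": [0, 0, 0], "turn": [0, 0, 0], "gripper": -1}, {"xyz": [0, 0, 0], "turn": [0, 0, 0], "gripper": -1}, {"xyz": [0, 0, 0], "turn": [0, 0, 0], "gripper": -1}, {"xyz": [0, 0, 0], "turn": [0, 0, 0], "gripper": -1}, {"xyz": [0, 0, 0], "turn": [0, 0, 0], "gripper": -1}, {"xyz": [0, 0, 0], "turn": [0, 0, 0], "gripper": -1}, {"xyz": [0, 0, 0], "turn": [0, 0, 0], "gripper": -1}, {"xyz": [0, 0, 0], "turn": [0, 0, 0], "gripper": -1}], squeeze=70)

```text
time_s: 16.38
position: [0.4573, 0.1297, 0.0423]
tool_rot: [[0.14, 0.99, 0.001], [0.99, -0.14, 0.0], [0.0, 0.001, -1.0]]
ft_force: [-0.7, -0.3, 5.6]
grip_width: 0.0349
```

Request:
step_arm(steps=[{"xyz": [0, 0, -0.1], "turn": [0, 0, 0], "gripper": -1}, {"xyz": [0, 0, -0.2], "turn": [0, 0, 0], "gripper": -1}, {"xyz": [0, 0, -0.3], "turn": [0, 0, 0], "gripper": -1}, {"xyz": [0, 0, -0.4], "turn": [0, 0, 0], "gripper": -1}, {"xyz": [0, 0, -0.4], "turn": [0, 0, 0], "gripper": -1}, {"xyz": [0, 0, -0.4], "turn": [0, 0, 0], "gripper": -1}, {"xyz": [0, 0, -0.4], "turn": [0, 0, 0], "gripper": -1}, {"xyz": [0, 0, -0.4], "turn": [0, 0, 0], "gripper": -1}, {"xyz": [0, 0, -0.4], "turn": [0, 0, 0], "gripper": -1}, {"xyz": [0, 0, -0.4], "turn": [0, 0, 0], "gripper": -1}, {"xyz": [0, 0, -0.4], "turn": [0, 0, 0], "gripper": -1}, {"xyz": [0, 0, -0.4], "turn": [0, 0, 0], "gripper": -1}, {"xyz": [0, 0, -0.4], "turn": [0, 0, 0], "gripper": -1}, {"xyz": [0, 0, -0.4], "turn": [0, 0, 0], "gripper": -1}, {"xyz": [0, 0, -0.3], "turn": [0, 0, 0], "gripper": -1}, {"xyz": [0, 0, -0.2], "turn": [0, 0, 0], "gripper": -1}, {"xyz": [0, 0, -0.1], "turn": [0, 0, 0], "gripper": -1}, {"xyz": [0, 0, 0], "turn": [0, 0, 0], "gripper": -1}, {"xyz": [0, 0, 0], "turn": [0, 0, 0], "gripper": -1}])

```text
time_s: 17.97
position: [0.4567, 0.1296, 0.2651]
tool_rot: [[0.14, 0.99, -0.001], [0.99, -0.14, -0.0], [-0.0, -0.001, -1.0]]
ft_force: [-0.4, 0.4, -2.5]
grip_width: 0.0349
```

```bash
cat > tgt.py <<'E'
from h import *
def tgt(yaw=-5.5,lens=(.676,-.155,.300)):
    y=np.radians(yaw);e=np.radians(20)
    X=np.array([np.cos(e)*np.cos(y),np.cos(e)*np.sin(y),np.sin(e)])
    V=np.array(lens)-.15*X
    Y=np.array([-np.sin(y),np.cos(y),0]);Z=np.cross(X,Y)
    # tool x=Y, z=-Z, y=z x x = X
    R=np.c_[Y,np.cross(-Z,Y),-Z]
    return V,R
V,R=tgt()
if __name__=='__main__':
    print(V,R); go(V-.009*R[:,2],R)
E
python3 tgt.py
```

```text
[ 0.536 -0.141  0.249] [[ 0.096  0.935  0.34 ]
 [ 0.995 -0.09  -0.033]
 [ 0.     0.342 -0.94 ]]
t 17.9667 pos [0.457 0.13  0.265] q [  1.514  13.58   84.032  -0.001  82.435 -80.441] w 0.03485150122837291 F [-0.362  0.404 -2.5  ]
T [[0.14, 0.99, -0.001], [0.99, -0.14, -0.0], [-0.0, -0.001, -1.0]] shift [-6.438  2.827  0.198] turn [-4.373  0.099 -0.549]
```

Request:
step_arm(steps=[{"xyz": [-0.2, 0.09, 0], "turn": [0, 0, 0], "gripper": -1}, {"xyz": [-0.42, 0.18, 0], "turn": [0, 0, 0], "gripper": -1}, {"xyz": [-0.42, 0.18, 0], "turn": [0, 0, 0], "gripper": -1}, {"xyz": [-0.42, 0.18, 0], "turn": [0, 0, 0], "gripper": -1}, {"xyz": [-0.42, 0.18, 0], "turn": [0, 0, 0], "gripper": -1}, {"xyz": [-0.42, 0.18, 0], "turn": [0, 0, 0], "gripper": -1}, {"xyz": [-0.42, 0.18, 0], "turn": [0, 0, 0], "gripper": -1}, {"xyz": [-0.42, 0.18, 0], "turn": [0, 0, 0], "gripper": -1}, {"xyz": [-0.42, 0.18, 0], "turn": [0, 0, 0], "gripper": -1}, {"xyz": [-0.42, 0.18, 0], "turn": [0, 0, 0], "gripper": -1}, {"xyz": [-0.42, 0.18, 0], "turn": [0, 0, 0], "gripper": -1}, {"xyz": [-0.42, 0.18, 0], "turn": [0, 0, 0], "gripper": -1}, {"xyz": [-0.42, 0.18, 0], "turn": [0, 0, 0], "gripper": -1}, {"xyz": [-0.42, 0.18, 0], "turn": [0, 0, 0], "gripper": -1}, {"xyz": [-0.42, 0.18, 0], "turn": [0, 0, 0], "gripper": -1}, {"xyz": [-0.3, 0.1, 0], "turn": [0, 0, 0], "gripper": -1}, {"xyz": [-0.06, 0.1, 0], "turn": [0, 0, 0], "gripper": -1}, {"xyz": [0, 0, 0], "turn": [0, 0, 0], "gripper": -1}])

```text
time_s: 19.47
position: [0.5325, -0.1419, 0.2649]
tool_rot: [[0.141, 0.99, -0.001], [0.99, -0.141, 0.001], [0.0, -0.001, -1.0]]
ft_force: [-0.4, -0.5, -2.2]
grip_width: 0.0348
```

Request:
step_arm(steps=[{"xyz": [0, 0, 0], "turn": [-0.2, 0.01, -0.03], "gripper": -1}, {"xyz": [0, 0, 0], "turn": [-0.4, 0.01, -0.05], "gripper": -1}, {"xyz": [0, 0, 0], "turn": [-0.4, 0.01, -0.05], "gripper": -1}, {"xyz": [0, 0, 0], "turn": [-0.4, 0.01, -0.05], "gripper": -1}, {"xyz": [0, 0, 0], "turn": [-0.4, 0.01, -0.05], "gripper": -1}, {"xyz": [0, 0, 0], "turn": [-0.4, 0.01, -0.05], "gripper": -1}, {"xyz": [0, 0, 0], "turn": [-0.4, 0.01, -0.05], "gripper": -1}, {"xyz": [0, 0, 0], "turn": [-0.4, 0.01, -0.05], "gripper": -1}, {"xyz": [0, 0, 0], "turn": [-0.4, 0.01, -0.05], "gripper": -1}, {"xyz": [0, 0, 0], "turn": [-0.4, 0.01, -0.05], "gripper": -1}, {"xyz": [0, 0, 0], "turn": [-0.4, 0.0, -0.05], "gripper": -1}, {"xyz": [0, 0, 0], "turn": [-0.2, 0.0, -0.03], "gripper": -1}, {"xyz": [0, 0, 0], "turn": [0, 0, 0], "gripper": -1}, {"xyz": [0, 0, 0], "turn": [0, 0, 0], "gripper": -1}])

```text
time_s: 20.63
position: [0.5321, -0.1406, 0.2657]
tool_rot: [[0.095, 0.935, 0.343], [0.995, -0.089, -0.033], [0.0, 0.345, -0.939]]
ft_force: [-0.2, 0.1, -1.7]
grip_width: 0.0349
```

```bash
python3 tgt.py
python3 - <<'E'
from h import *
i2,d2=grab('top');np.savez('top3.npz',im=i2,d=d2)
i3,d3=grab('scene');np.savez('scene3.npz',im=i3,d=d3)
o=np.zeros((600,800,3),np.uint8);o[:,:400]=cv2.resize(i2[110:230,280:360],(400,600),interpolation=cv2.INTER_CUBIC)
o[:,400:]=cv2.resize(i3[80:200,240:320],(400,600),interpolation=cv2.INTER_CUBIC)
cv2.imwrite('pics/c4.png',o[:,:,::-1])
E
```

```text
[ 0.536 -0.141  0.249] [[ 0.096  0.935  0.34 ]
 [ 0.995 -0.09  -0.033]
 [ 0.     0.342 -0.94 ]]
t 20.6333 pos [ 0.532 -0.141  0.266] q [ -30.937   13.67    86.337    9.675   62.006 -118.693] w 0.03493051747610857 F [-0.212  0.079 -1.735]
T [[0.095, 0.935, 0.343], [0.995, -0.089, -0.033], [0.0, 0.345, -0.939]] shift [-0.012 -0.059  0.206] turn [ 0.034 -0.006  0.012]
```

View pics/c4.png

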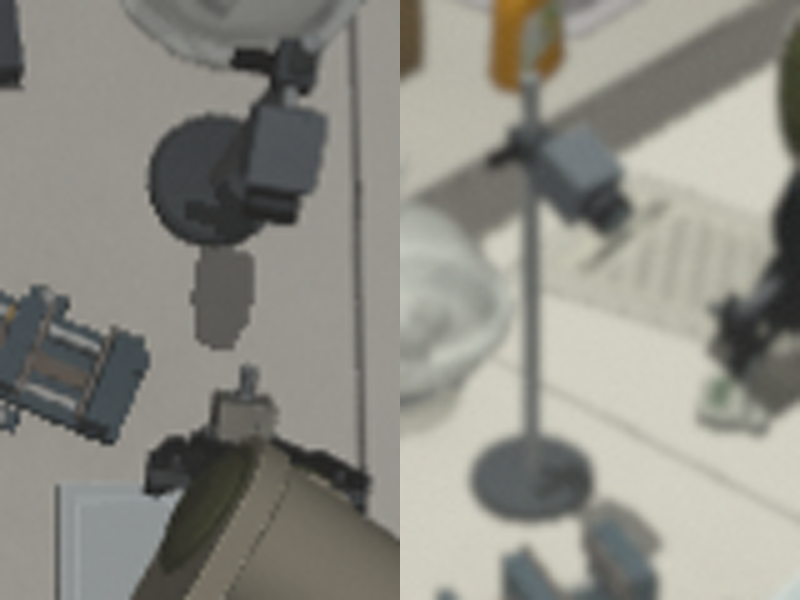

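The stud tip is at (248,368) in the top crop, pointing at the lens barrel at (272,208). Next I'll compare it with the projection, then apply the remaining small correction.

Run:
```python
from h import *
from tgt import tgt
D=np.load('top3.npz')['d']
s=env.observe();R=np.array(s['tool_rot']);C=np.array(s['position'])+.009*R[:,2];X=R[:,1]
tip=C+.056*X
cr=lambda p:((p[0]-280+.4)*5,(p[1]-110+.4)*5)
print('C',C,'tip',tip,'tip crop',cr(proj('top',tip)),'front top edge mid',cr(proj('top',C+.035*X-.018*R[:,2])))
print('stud depth',dep('top',280+248/5-.4,110+378/5-.4,D),'block',dep('top',280+243/5-.4,110+412/5-.4,D))
V,Rt=tgt();L=np.array([.676,-.155,.3])
print('lens->crop',cr(proj('top',L)),'front top rim',cr(proj('top',L-.017*Rt[:,2])))
for y in(-4.5,-8):print(y,tgt(y)[0])
print('err to V',V-C)
```

```text
C [ 0.535 -0.141  0.257] tip [ 0.588 -0.146  0.276] tip crop (np.float64(251.93799706815764), np.float64(362.6409810222576)) front top edge mid (np.float64(251.24603537542225), np.float64(401.5441899563531))
stud depth [ 0.578 -0.144  0.277] block [ 0.556 -0.139  0.285]
lens->crop (np.float64(270.7294216065709), np.float64(217.68803063043532)) front top rim (np.float64(274.8028831625187), np.float64(221.56796948221822))
-4.5 [ 0.535 -0.144  0.249]
-8 [ 0.536 -0.135  0.249]
err to V [ 0.    -0.    -0.009]
```

Request:
step_arm(steps=[{"xyz": [-0.01, -0.03, 0.1], "turn": [0, 0, 0], "gripper": -1}, {"xyz": [0, -0.03, 0.1], "turn": [0.03, 0, 0], "gripper": -1}, {"xyz": [0, 0, 0], "turn": [0, 0, 0], "gripper": -1}, {"xyz": [0, 0, 0], "turn": [0, 0, 0], "gripper": -1}, {"xyz": [0, 0, 0], "turn": [0, 0, 0], "gripper": -1}, {"xyz": [0, 0, 0], "turn": [0, 0, 0], "gripper": -1}])

```text
time_s: 21.23
position: [0.5328, -0.1417, 0.2573]
tool_rot: [[0.095, 0.935, 0.341], [0.995, -0.09, -0.033], [0.0, 0.343, -0.939]]
ft_force: [0.2, 0.9, -1.4]
grip_width: 0.035
```

The stud tip agrees with its projection to about 1 px, and the predicted lens rim falls on the barrel's edge. The grip is holding at 35 mm, so I'll hand in.

Run:
```python
from h import *
from tgt import tgt
s=env.observe();R=np.array(s['tool_rot']);V,_=tgt();print('err',np.array(s['position'])+.009*R[:,2]-V,'qvel',np.abs(s['qvel']).max(),'w',s['grip_width'])
print(order.close_job())
```

```text
err [ 0. -0.  0.] qvel 0.13294085429225871 w 0.034990013536545
the job is handed in; nothing more can be done
None
```

The job is handed in. The arm is holding the specimen at the view point in front of the lens, with the stud pointing at it; no verdict was reported.

**What I did:**
- I lifted the lid off by its handle, set it flat on the bare bench to the right of the box and let go.
- I gripped the studded specimen across its width and lifted it out, leaving the plain cube in the box.
- I carried the specimen to 150 mm in front of the lens and tilted it 20° up towards the camera.

**Last checks:**
- **Position:** the block centre was within 1 mm of my estimated view point, worked out from the tool pose and the grasp offset. The lens position itself is known to only a few mm, and the camera's yaw to about 2 to 3°.
- **Stud:** before the final 9 mm correction, the tip in the top picture matched its predicted place to about 1 pixel. It was pointing at the lens.
- **Hold:** the grip was steady at 35 mm wide and the joints were practically still.
- **Lid and cube:** the lid was seen lying flat after release, and the cube was in the box before the specimen was lifted. I didn't look at either again after that.

**What went wrong or disagreed:**
- The first attempt to grip the handle closed on air, because I had misread its height as 30 mm too high. I corrected this and the second try held.
- Setting the lid down pressed on the bench with about 32 N. I eased off before opening the fingers.
- Different measurements gave the camera's yaw as anywhere from -4.5° to -9.7°. I used -5.5°.

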